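# Feed the rail three clicks to the drill bush and hold it there

## Task

The rail in the drilling jig has to be fed on by three clicks for its next hole. Turn the jig's yellow latch knob anticlockwise (seen from above) until it clicks past its detent and leave it there, then swing the red lever anticlockwise by its black upright post through exactly three clicks from home, never a fourth. The lever springs back when let go, so finish while still holding it steady at the third click, and do not disturb the tape, the breaker or the meter beside the jig.

Things in the scene. Friction and masses are not known exactly. Their poses are not given: they have to be found in the camera images.
- jig: Jig fixed to the bench, yaw within 0.35 rad: grey plate 12 mm thick, x -140 to +105 mm, y -147 to +107 mm about the origin, which is on the bench below the lever's pivot; z up, x away from the robot, y left. On the far side the lever feeds a metal rail along +y, 10 mm a click, under a bridge with a drill bush (top 69 mm). White marks on the plate 120 mm from the pivot: home and clicks 1 to 6.
- pivot (a point): Point on the lever's vertical pivot axis, 88 mm above the bench, level with lever_post. The steel click wheel round it (radius up to 54 mm with its lug) and hub stand up to 58 mm above the bench.
- lever_post (a point): Black round upright post on the red lever, 18 mm across, 100 mm from the pivot; this point is on its axis 88 mm above the bench, mid grip. It stands on the arm (18 mm wide, top 54 mm above the bench) and ends in a 25 mm cap, 105 to 115 mm up. Fixed to the lever, but slips round between fingers. Home direction from the pivot: 150 degrees from the jig's x towards its y.
- lever (a joint): Lever angle, rad: 0 home, grows anticlockwise from above, to 1.68. Blocked within 0.15 of home while latched. A spring (0.75 to 1 Nm, 7 to 10 N at the post) draws it home, over the clicks too. Notches every 0.279 rad: leaving one, the pull at the post rises to 8-13 N, then falls 3-6 N as the pawl drops over a stud: a click. Stud crests at 0.14, 0.42, 0.70 (third), 0.98 (fourth); third notch 0.84.
- latch_knob (a point): Centre of the latch knob's yellow bar grip, on its vertical axis, 67 mm above the bench; bar 46 mm long, 13 mm thick, from 43 to 79 mm above the bench. The axis is 88 mm from the lever's pivot, on the jig's -y side. The bar lies along the knob's steel latch arm; this point's axes turn with the knob, and in them the bar lies 124.6 degrees from x towards y.
- latch (a joint): Latch knob's angle, rad: 0 locked, grows anticlockwise from above, stop at 1.05. Detent crest at about 0.52 (up to 0.25 Nm); past it the knob snaps to about 0.75 and stays where it is left beyond that. It starts locked.
- tape: Roll of masking tape lying flat, loose, 100 mm across, 25 mm high; origin under its centre. Leave alone.
- breaker3: Grey three-pole breaker with three black toggles, loose, 85 x 53 x 74 mm, origin under its centre. Leave alone.
- meter: Orange and black multimeter lying on its back, loose, 148 x 74 x 46 mm, origin under its centre. Leave alone.

How it is judged:
By the outcome, as a careful person would: the job done as asked, in the order asked, and still so for the second after the job is handed in, while the arm keeps its last pose, push and grip.
It also fails if it takes over 62 s, if anything falls off the work surface, if the arm or the gripper's body presses on something with over 40 N, if the wrist force passes 120 N, or if a joint passes its speed limit or range.

## Robot

A 7-joint arm with a two-finger parallel gripper is mounted at the origin on the work surface; the furniture and walls round the work are solid. World frame = base frame: x ahead of the robot, y to its left, z up, the work surface at z = 0. Lengths are in m, angles in rad, forces in N, time in s.
With the tool pointing down it reaches from about 0.4 to 0.85 m from the base axis. Payload 10.4 kg.
Tool frame: the origin (TCP) lies midway between the tips of the shut fingers; the grasp point (between the pads) lies 19 mm behind it; z points along the fingers, y is the line along which they close (so a half turn about z gives the same grasp; the last joint's range is limited). The gripper opens to 87 mm and grips with 3 to 60 N. Pads are 19 mm wide; open, the fingers measure 117 mm over their backs; the gripper's body (75 mm by 190 mm) begins 51 mm behind the grasp point.
Start: joints at [-1.233, 0.332, -0.065, 1.46, 0.022, 1.35, -0.088], TCP at [0.221, 0.585, 0.196] pointing down, gripper open.
Joint ranges: [-2.6, 2.6], [-0.5, 2.12], [-1.47, 1.34], [0.16, 2.42], [-1.27, 4.41], [0.06, 2.06], [-2.6, 2.6]. Speed limits (rad/s): [2.22, 2.22, 2.79, 2.79, 3.14, 3.14, 3.14].

## Interface

Orientations are given as a unit quaternion [x, y, z, w].
In Python, from bench import r gives the robot as it stands.
- The arm moves only by the tool apply_moves, never from a script. Its argument "steps" is a list of rows, each a list of 7 numbers: the turn, a rotation vector about the tool's x, y, z in rad, then the shift along the tool's x, y, z in mm, then the opening, from -1 (shut) to 1 (fully open). In form: [[ax, ay, az, x, y, z, claw], ...]. A call has 1 to 20 rows; each row is the pose to reach, as a shift and turn from the pose commanded when the call began, along the tool's axes at that moment; what a row does not reach only later rows make up. A row lasts 1/12 s, in which the tool goes at most 41.7 mm and 7.16 degrees, less where a joint would pass 70% of its speed; a pose out of reach is approached as far as the arm can. A call with a gripper value outside its range is refused whole. The fingers move at their own pace and stop on an object; "force" is the grip in N (left out, the last holds). Time passes only in rows, so rows that repeat a pose let the fingers close. It gives the time, the measured TCP pose, the force, the opening and the grip force at its end, in the units of the state.
- r.read_state(): the state, without advancing time (a new reading comes with each control period).
- r.camera(name): name is "side" or "top"; returns a dict with "pixels" (384x512x3 uint8, red, green, blue), "z_map" (384x512 float32, m along the optical axis (not along the pixel's ray), 0 where there is no reading), "fovy" (degrees; the focal length in pixels is half the picture's height over the tangent of half this angle, whatever the lens; pixels are square), "cx", "cy" (the principal point, pixels), "k1" (the pictures are not rectified: a ray, as slopes to the right and down, at radius r is drawn at 1 + k1 r^2 times it, then the intrinsics apply), "position" and "orientation" of the camera in the world. Camera axes: x right, y down, z forward; pixel columns grow to the right and rows downward; lengths in m; the calibration is good to about 2 mm. A picture is of the moment at which its call begins.
- r.close_job(): hands the job in; it is judged then, once.
The state is a dict: "time": time; "joint_positions": joint angles; "joint_vel": joint speeds; "joint_torque": joint torques, N m; "ee_pos": TCP position; "eef_rot": TCP orientation; "ft_force": force on the tool from outside, world axes, zero at the start; "torque": the same for the moment, N m; "width": finger opening in m; "grip_force": force on a finger pad.
Only numpy, scipy, OpenCV 4.12 (cv2) and the standard library are available. Lean on these libraries where they do the work, as an engineer would, in place of code of your own. Each camera call takes 0.05 s, during which the arm holds its last target. There are 200 camera calls.

## Working session

There is one attempt and no reset: what is moved stays moved. The work goes in short steps, Python scripts to look and compute and a tool call to move; the robot and the scene stay as the last step left them, time stands still between calls to the robot, and variables do not carry over. Pictures are saved under pics/ and viewed, at most 10 in all, crops included, and the job is handed in when it is done.

Besides the shell and the picture viewer there is one more tool, called after "Request:" as name([rows], argument=value, ...), one row to a line, values as JSON. apply_moves: Moves the arm, as the interface text tells. Its arguments: {"type":"object","properties":{"steps":{"type":"array","items":{"type":"array","items":{"type":"number"}}},"force":{"type":"number"}},"required":["steps"]}

```bash
mkdir -p pics; cat > h.py <<'E'
import numpy as np, cv2
from scipy.spatial.transform import Rotation as R
from bench import r
def K(c):
    f=c["pixels"].shape[0]/2/np.tan(np.radians(c["fovy"])/2)
    return np.array([[f,0,c["cx"]],[0,f,c["cy"]],[0,0,1.]]),np.array([c["k1"],0,0,0,0.])
def rays(c,uv):
    k,d=K(c); p=cv2.undistortPoints(np.array(uv,float).reshape(-1,1,2),k,d).reshape(-1,2)
    return np.c_[p,np.ones(len(p))]
def onplane(c,uv,z):
    M=R.from_quat(c["orientation"]).as_matrix(); v=rays(c,uv)@M.T; o=np.array(c["position"])
    return o+v*((z-o[2])/v[:,2:3])
def cloud(c,uv):
    M=R.from_quat(c["orientation"]).as_matrix(); uv=np.array(uv,int)
    return rays(c,uv)*c["z_map"][uv[:,1],uv[:,0]][:,None]@M.T+np.array(c["position"])
E
python3 - <<'E'
from h import *
for n in ("top","side"):
    c=r.camera(n); cv2.imwrite(f"pics/{n}0.png",c["pixels"][:,:,::-1]); np.save(f"{n}0.npy",c,allow_pickle=True)
    print(n,c["position"],c["orientation"],c["fovy"],c["k1"])
s=r.read_state(); print(s)
E
```

```text
top [0.54057686 0.14914287 0.91369581] [-0.69529379  0.71657405 -0.02915151  0.04731135] 54.86009421740913 0.03984811809837953
side [ 0.33082973 -0.71548142  0.44510742] [ 0.81082592 -0.13313217  0.08335359 -0.56381675] 50.37693857593743 -0.0034626409531257813
{'time': 0.1, 'joint_positions': array([-1.23263194,  0.33281538, -0.06468121,  1.46082719,  0.02159377,
        1.34988514, -0.08848827]), 'joint_vel': array([ 0.00015215, -0.00244115, -0.00019436, -0.00151426,  0.00089857,
       -0.00058737,  0.00040704]), 'joint_torque': array([ 1.35678718e-03, -6.24554229e+01,  2.43775395e-02, -3.90712345e+01,
       -6.14146865e-02,  3.67021607e-02,  7.78026629e-05]), 'ee_pos': array([0.22050285, 0.58442396, 0.19504367]), 'eef_rot': array([ 1.79400047e-01,  9.83776010e-01, -6.14263443e-04, -8.44621907e-05]), 'ft_force': array([ 0.12766546,  0.02296451, -0.321832  ]), 'torque': array([-0.057321  ,  0.01001364, -0.03561225]), 'grip_force': 0.0, 'width': 0.08698881834688338}
```

View pics/top0.png

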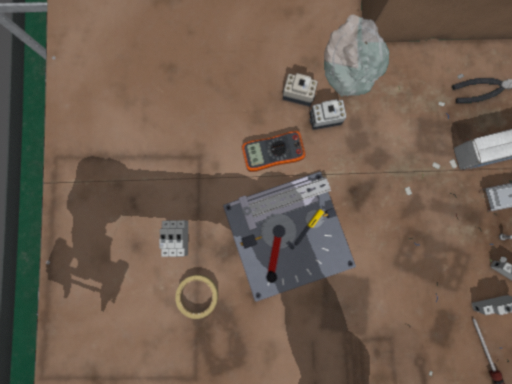

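View pics/side0.png

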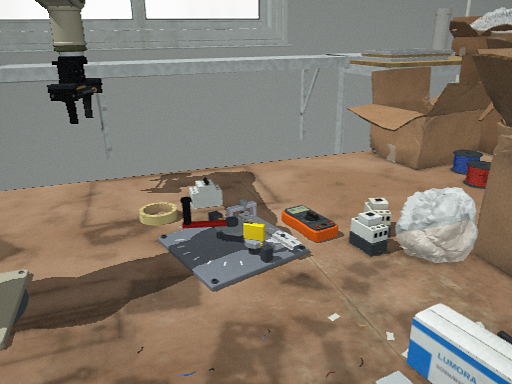

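The top view shows the jig plate with corners near (225,205), (322,172), (353,263) and (257,299). The pivot is at about (279,231), the post cap (272,277) and the yellow bar (317,218). The breaker (173,238) and tape (197,297) are to the left, and the meter (274,150) is on the far side. The side view agrees: yellow bar (255,231), post (186,210).

```bash
cat > m.py <<'E'
from h import *
def yellow(c):
    h=cv2.cvtColor(c["pixels"],cv2.COLOR_RGB2HSV)
    return cv2.inRange(h,(22,170,120),(32,255,255))
def cen(m):
    n,l,s,ce=cv2.connectedComponentsWithStats(m); i=1+np.argmax(s[1:,4]); return ce[i],s[i],l==i
E
python3 - <<'E'
from m import *
c=np.load("top0.npy",allow_pickle=True).item(); d=np.load("side0.npy",allow_pickle=True).item()
vv,uu=np.mgrid[150:310,140:370]; uv=np.c_[uu.ravel(),vv.ravel()]
P=cloud(c,uv)
rgb=c["pixels"][uv[:,1],uv[:,0]].astype(int)
# plate
m=((P[:,2]>.006)&(P[:,2]<.1)).reshape(vv.shape).astype(np.uint8)*255
m[:, :225-145]=0; m[:22]=0
ce,s,L=cen(cv2.morphologyEx(m,cv2.MORPH_OPEN,np.ones((3,3))))
cn=max(cv2.findContours(L.astype(np.uint8),0,2)[0],key=cv2.contourArea)
rc=cv2.boxPoints(cv2.minAreaRect(cn))+[140,150]
print("plate px",rc.round(1)); W=onplane(c,rc,.012); print(W.round(4)); 
print("floor z",np.median(P[:,2]), [np.linalg.norm(W[i]-W[i-1]).round(4) for i in range(4)])
cap=P[(P[:,2]>.108)&(uv[:,1]>225)&(uv[:,0]>230)]; print("cap",len(cap),cap.mean(0),cap.min(0),cap.max(0))
ym=yellow(c); ym[:, :300]=0; ym[:190]=0; ym[240:]=0;ym[:,345:]=0
ce,s,L=cen(ym); print("yellow",ce,s); print(onplane(c,[ce],.079))
v,u=np.nonzero(L); Y=cloud(c,np.c_[u,v]); q=Y[Y[:,2]>.07]; print(len(q),q.mean(0)); 
e=np.linalg.eigh(np.cov(q[:,:2].T)); print("bar dir",np.degrees(np.arctan2(e[1][1,1],e[1][0,1])))
ys=yellow(d); ce,s,L=cen(ys); print("side yellow",ce,s)
cv2.imwrite("pics/crop0.png",cv2.resize(c["pixels"][160:310,210:365,::-1],None,fx=5,fy=5,interpolation=cv2.INTER_CUBIC)[:600+150][:, :][:600])
E
```

```text
plate px [[222.3 202.9]
 [323.7 169.1]
 [356.4 267.2]
 [255.  301. ]]
[[ 0.6153  0.242   0.012 ]
 [ 0.6908 -0.0089  0.012 ]
 [ 0.4527 -0.0738  0.012 ]
 [ 0.38    0.1689  0.012 ]]
floor z -0.00020776780699433006 [np.float64(0.2464), np.float64(0.262), np.float64(0.2467), np.float64(0.2533)]
cap 153 [0.48206336 0.13703473 0.41599392] [0.43560445 0.11842135 0.1083971 ] [0.54057686 0.14914287 0.91369581]
yellow [315.66666667 217.8627451 ] [309 210  15  17 102]
[[0.56971352 0.02616131 0.079     ]]
98 [0.56988547 0.02558676 0.07710271]
bar dir 140.52804899346617
side yellow [254.         231.10144928] [243 222  22  19 345]
```

View pics/crop0.png

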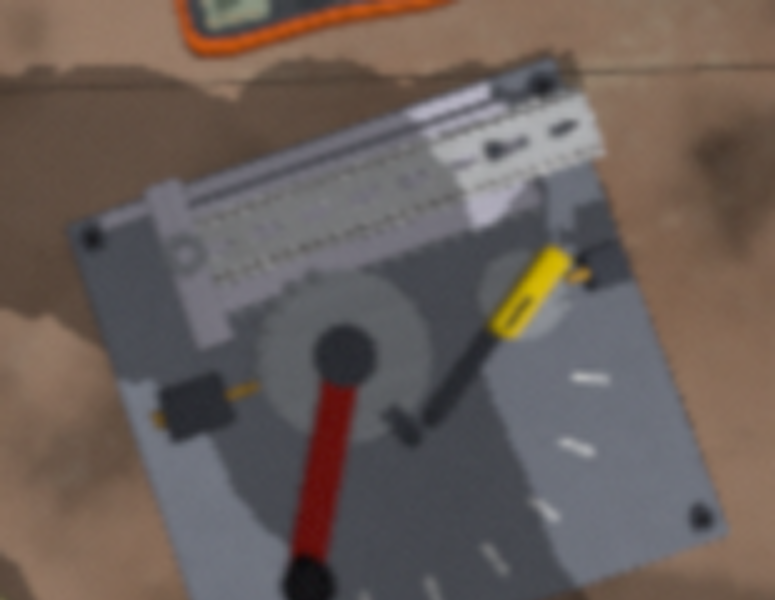

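The crop shows the hub at full-image (278.8,231), the post cap at (271.6,276) and the bar centre at (316.4,218.4). The bar points along the latch arm towards the wheel. Next I'll work out the key points and the heights around the knob.

```bash
cat >> m.py <<'E'
def rel(target,yaw,s=None):
    "tool-down pose with tool y at world angle yaw(deg) -> row (turn, shift mm)"
    s=s or r.read_state(); C=R.from_quat(s["eef_rot"]); y=np.radians(yaw)
    Y=np.array([np.cos(y),np.sin(y),0]); Z=np.array([0,0,-1.]); T=R.from_matrix(np.c_[np.cross(Y,Z),Y,Z])
    return (C.inv()*T).as_rotvec().round(3), (C.inv().apply(np.array(target)-s["ee_pos"])*1000).round(1)
E
python3 - <<'E'
from m import *
c=np.load("top0.npy",allow_pickle=True).item(); d=np.load("side0.npy",allow_pickle=True).item()
a=np.radians(16.9); Rz=R.from_euler('z',a).as_matrix()
W=np.array([[0.6153,0.242],[0.6908,-0.0089],[0.4527,-0.0738],[0.38,0.1689]]).mean(0)
piv=W-(Rz@[-.0175,-.020,0])[:2]; print("pivot from plate",piv)
hub=onplane(c,[(278.8,231)],.058)[0]; print("hub",hub)
dark=(c["pixels"].max(2)<45).astype(np.uint8)*255; dark[:262]=0; dark[:,:260]=0; dark[292:]=0; dark[:,285:]=0
ce,s,L=cen(dark); cap=onplane(c,[ce],.115)[0]; print("cap",ce,s,cap)
v,u=np.nonzero(L); Pc=cloud(c,np.c_[u,v]); print("cap depth",np.median(Pc,0))
g=cap-hub; print("lever",np.linalg.norm(g[:2]),np.degrees(np.arctan2(g[1],g[0])))
vv,uu=np.mgrid[190:250,285:350]; P=cloud(c,np.c_[uu.ravel(),vv.ravel()])
k=np.array([.5698,.0259]); print("knob-pivot",np.linalg.norm(k-hub[:2]))
Q=P[:,:2]-k; b=np.radians(140.5)
al=Q@[np.cos(b),np.sin(b)]; pe=Q@[-np.sin(b),np.cos(b)]
print("cols pe(along 230.5deg) -60..60, rows al")
for A in range(-40,50,10):
    print(A,[int(1000*np.max(P[(abs(al*1000-A)<5)&(abs(pe*1000-p)<5)][:,2],initial=0)) for p in range(-60,61,10)])
print(rel([.5698,.0259,.19],50.5))
E
```

```text
pivot from plate [0.54563019 0.10627356]
hub [0.54282755 0.10860129 0.058     ]
cap [271.32142857 276.21428571] [267 271  10  11  84] [0.44829565 0.13064386 0.115     ]
cap depth [0.448153   0.13113396 0.11234007]
lever 0.0970677810735512 166.87452620899515
knob-pivot 0.0869886007365391
cols pe(along 230.5deg) -60..60, rows al
-40 [35, 38, 33, 27, 26, 13, 13, 40, 45, 44, 39, 13, 5]
-30 [34, 35, 35, 26, 26, 12, 15, 38, 45, 45, 12, 13, 13]
-20 [33, 35, 25, 26, 13, 64, 79, 78, 42, 32, 14, 13, 13]
-10 [35, 29, 25, 22, 43, 76, 79, 78, 45, 14, 13, 14, 12]
0 [32, 27, 27, 13, 42, 72, 79, 78, 43, 13, 14, 13, 14]
10 [28, 25, 12, 13, 43, 44, 80, 78, 42, 14, 13, 13, 12]
20 [26, 25, 12, 13, 14, 40, 80, 77, 15, 14, 13, 14, 11]
30 [41, 40, 40, 35, 15, 12, 41, 41, 12, 13, 13, 13, 14]
40 [40, 43, 42, 42, 42, 11, 43, 43, 13, 13, 15, 13, 14]
(array([-0.001,  0.   ,  0.329]), array([-524. , -399.3,    5.6]))
```

Request:
apply_moves([
  [0,0,0.33,-524,-399,6,0.2],
  [0,0,0.33,-524,-399,6,0.2],
  [0,0,0.33,-524,-399,6,0.2],
  [0,0,0.33,-524,-399,6,0.2],
  [0,0,0.33,-524,-399,6,0.2],
  [0,0,0.33,-524,-399,6,0.2],
  [0,0,0.33,-524,-399,6,0.2],
  [0,0,0.33,-524,-399,6,0.2],
  [0,0,0.33,-524,-399,6,0.2],
  [0,0,0.33,-524,-399,6,0.2],
  [0,0,0.33,-524,-399,6,0.2],
  [0,0,0.33,-524,-399,6,0.2],
  [0,0,0.33,-524,-399,6,0.2],
  [0,0,0.33,-524,-399,6,0.2],
  [0,0,0.33,-524,-399,6,0.2],
  [0,0,0.33,-524,-399,6,0.2],
  [0,0,0.33,-524,-399,6,0.2],
  [0,0,0.33,-524,-399,6,0.2],
  [0,0,0.33,-524,-399,6,0.2],
  [0,0,0.33,-524,-399,6,0.2],
])

```text
time: 1.77
ee_pos: [0.5695, 0.0281, 0.1895]
eef_rot: [0.338, 0.941, 0.0, -0.0]
ft_force: [0.5, 0.3, -0.5]
width: 0.0523
grip_force: 0.0
```

```bash
python3 - <<'E'
from m import *
s=r.read_state(); print(s["time"],s["joint_positions"].round(2),s["ee_pos"],s["ft_force"])
for z in (.105,.052): print(rel([.5698,.0259,z],50.5,s))
c=r.camera("side"); cv2.imwrite("pics/s1.png",cv2.resize(c["pixels"][120:310,130:350,::-1],None,fx=3,fy=3))
E
```

```text
1.7667 [-0.53  0.22  0.47  1.64 -0.1   1.3   0.84] [0.56953376 0.02808386 0.18949837] [ 0.4910636   0.32119198 -0.54805375]
(array([ 0.   , -0.001,  0.001]), array([-1.7, -1.5, 84.5]))
(array([ 0.   , -0.001,  0.001]), array([ -1.7,  -1.5, 137.5]))
```

View pics/s1.png

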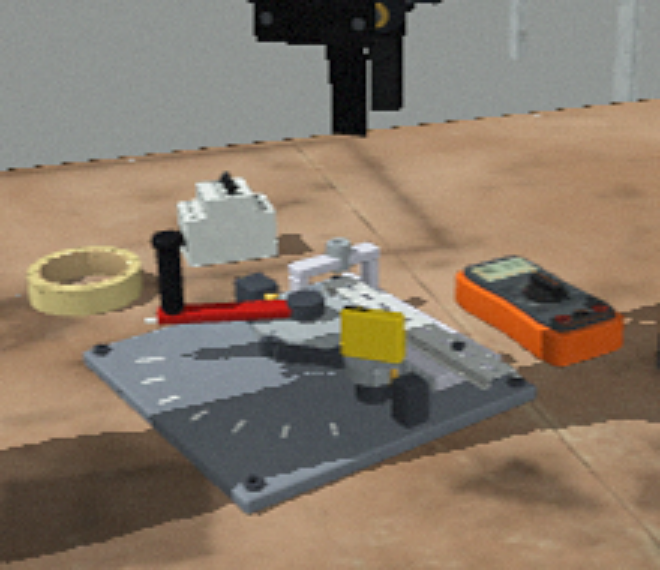

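The gripper hangs above the knob with a finger either side, and the jig is clear below. I'll descend and close.

Request:
apply_moves([
  [0,0,0,-2,-1.5,35,0.2],
  [0,0,0,-2,-1.5,70,0.2],
  [0,0,0,-2,-1.5,100,0.2],
  [0,0,0,-2,-1.5,120,0.2],
  [0,0,0,-2,-1.5,137,0.2],
  [0,0,0,-2,-1.5,137,0.2],
  [0,0,0,-2,-1.5,137,-1],
  [0,0,0,-2,-1.5,137,-1],
  [0,0,0,-2,-1.5,137,-1],
  [0,0,0,-2,-1.5,137,-1],
  [0,0,0,-2,-1.5,137,-1],
  [0,0,0,-2,-1.5,137,-1],
  [0,0,0,-2,-1.5,137,-1],
  [0,0,0,-2,-1.5,137,-1],
], force=40)

```text
time: 2.98
ee_pos: [0.5707, 0.0241, 0.0529]
eef_rot: [0.339, 0.941, 0.0, 0.0]
ft_force: [-0.1, 0.1, -0.5]
width: 0.0069
grip_force: 0.0
```

```bash
python3 - <<'E'
from m import *
s=r.read_state(); print(s["width"],s["grip_force"],s["ee_pos"])
c=r.camera("side"); cv2.imwrite("pics/s2.png",cv2.resize(c["pixels"][150:290,160:340,::-1],None,fx=4,fy=4))
E
```

```text
0.006915757622890196 0.0 [0.57065897 0.02410039 0.05286758]
```

View pics/s2.png

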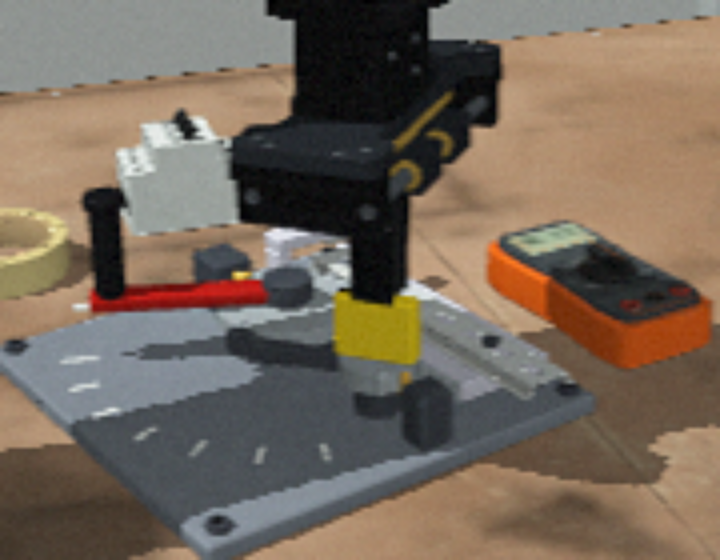

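The picture shows the near finger ending behind the yellow bar's top edge, so the fingers closed to 7 mm beside or above the bar. I'll check positions with the side view's depth.

```bash
python3 - <<'E'
from m import *
d=np.load("side0.npy",allow_pickle=True).item()
ce,s,L=cen(yellow(d)); print("side ray at z=.061:",onplane(d,[ce],.061))
v,u=np.nonzero(L); Y=cloud(d,np.c_[u,v]); print("side depth yellow",np.median(Y,0),Y.min(0),Y.max(0))
c=r.camera("side"); ce,s,L=cen(yellow(c)); v,u=np.nonzero(L); print("now",np.median(cloud(c,np.c_[u,v]),0),s)
px=[(160+x//4,150+y//4) for x,y in [(370,240),(370,270),(390,285),(360,285),(375,292)]]; print("finger",cloud(c,px).round(4))
t=r.camera("top"); ce,s,L=cen(yellow(t)*(np.mgrid[:384,:512][1]>300).astype(np.uint8)); print("top",ce,s)
cv2.imwrite("pics/t2.png",cv2.resize(t["pixels"][160:300,220:380,::-1],None,fx=4,fy=4))
E
```

```text
side ray at z=.061: [[0.56994375 0.02270768 0.061     ]]
side depth yellow [0.56802296 0.01697367 0.06366589] [0.54763731 0.00364427 0.03366652] [0.60708322 0.11350451 0.08027452]
now [0.56779443 0.01569418 0.06230693] [244 223  21  18 315]
finger [[0.563  0.0124 0.1147]
 [0.5634 0.0144 0.0982]
 [0.572  0.0082 0.0904]
 [0.5597 0.017  0.0886]
 [0.5645 0.0118 0.0856]]Traceback (most recent call last):
  File "<stdin>", line 7, in <module>
  File "m.py", line 6, in cen
    n,l,s,ce=cv2.connectedComponentsWithStats(m); i=1+np.argmax(s[1:,4]); return ce[i],s[i],l==i
                                                      ~~~~~~~~~^^^^^^^^^
    return _wrapfunc(a, 'argmax', axis=axis, out=out, **kwds)
    return bound(*args, **kwds)
ValueError: attempt to get argmax of an empty sequence
```

```bash
python3 - <<'E'
from m import *
d=np.load("side0.npy",allow_pickle=True).item()
M=R.from_quat(d["orientation"]).as_matrix(); o=np.array(d["position"])
def aty(px,y):
    v=(rays(d,[px])@M.T)[0]; return (o+v*((y-o[1])/v[1])).round(4)
print("tip at z.1895 pose (near finger y~0):",aty((246.7,165),0.0),aty((246.7,165),.03))
u,v=np.mgrid[45:105,95:128]; uv=np.c_[u.ravel(),v.ravel()]; P=cloud(d,uv)
f=P[(d["z_map"][uv[:,1],uv[:,0]]>0)&(P[:,2]<.3)&(P[:,1]<.7)&(P[:,1]>.4)]; print("start low z",np.percentile(f[:,2],[0,1,5]),f[f[:,2].argsort()[:5]])
s=r.read_state(); print(s["width"],s["time"],s["ee_pos"],s["joint_positions"].round(4),s["ft_force"])
t=r.camera("top"); cv2.imwrite("pics/t2.png",cv2.resize(t["pixels"][160:300,220:380,::-1],None,fx=4,fy=4))
E
```

```text
tip at z.1895 pose (near finger y~0): [0.5499 0.     0.2154] [0.559  0.03   0.2058]
start low z [0.2220996  0.22334582 0.22685467] [[0.25140155 0.62528049 0.2220996 ]
 [0.24864603 0.62356343 0.22259047]
 [0.23992649 0.62609832 0.22278454]
 [0.24596363 0.62087324 0.22324209]
 [0.21467075 0.53349907 0.22332564]]
0.0018538710906914413 3.1333 [0.57064192 0.02408744 0.05274253] [-0.495   0.3562  0.4468  1.7911 -0.1764  1.0336  0.898 ] [0.23659909 0.16499137 0.16699055]
```

View pics/t2.png

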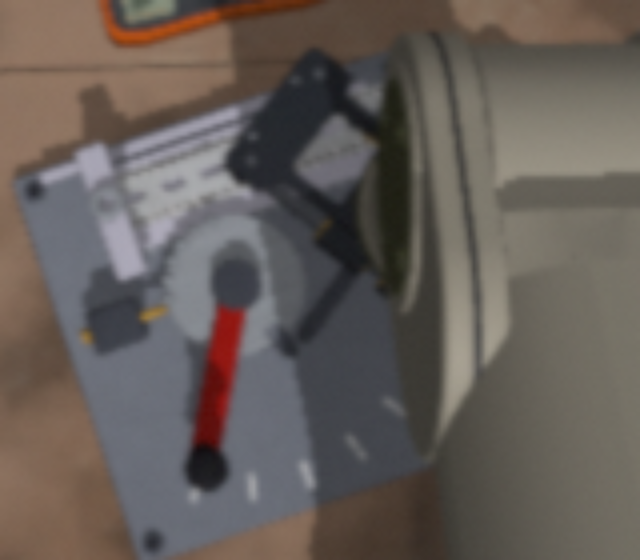

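Request:
apply_moves([
  [0,0,0,0,0,-5,0.2],
  [0,0,0,0,0,-5,0.2],
  [0,0,0,0,0,-5,0.2],
  [0,0,0,0,0,-5,0.2],
  [0,0,0,0,0,-5,0.2],
  [0,0,0,0,0,-5,0.2],
  [0,0,0,0,0,-5,0.2],
])

```text
time: 3.77
ee_pos: [0.5706, 0.0241, 0.0577]
eef_rot: [0.339, 0.941, 0.0, -0.0]
ft_force: [0.2, 1.0, -1.7]
width: 0.0394
grip_force: 0.0
```

```bash
python3 - <<'E'
from m import *
s=r.read_state(); print(s["width"],s["ee_pos"])
c=r.camera("side"); np.save("side3.npy",c,allow_pickle=True)
def fingers(d,p,yaw,box):
    u,v=np.mgrid[box[0]:box[1],box[2]:box[3]]; uv=np.c_[u.ravel(),v.ravel()]
    P=cloud(d,uv); col=d["pixels"][uv[:,1],uv[:,0]].max(1)
    y=np.radians(yaw); Y=np.array([np.cos(y),np.sin(y)]); X=np.array([np.sin(y),-np.cos(y)])
    q=P[:,:2]-p[:2]; a=np.c_[q@X,q@Y,P[:,2]-p[2]]*1000
    k=(col<60)&(abs(a[:,0])<40)&(abs(a[:,1])<75)&(a[:,2]<75)&(a[:,2]>15); a=a[k]
    for z in range(20,75,5):
        b=a[(abs(a[:,2]-z)<2.5)]
        n,f=b[b[:,1]<0],b[b[:,1]>=0]
        for t in (n,f): print(z,len(t),t.min(0,initial=99).round(),t.max(0,initial=-99).round(),end=" | ")
        print()
d=np.load("side0.npy",allow_pickle=True).item()
fingers(d,[.2205,.5844,.195],69.3,(40,110,80,130))
print(); fingers(c,s["ee_pos"],50.5,(200,290,160,250))
cv2.imwrite("pics/s3.png",cv2.resize(c["pixels"][150:290,160:340,::-1],None,fx=4,fy=4))
E
```

```text
0.039364448744547205 [0.57056324 0.02408957 0.05765364]
20 0 [99. 99. 99.] [-99. -99. -99.] | 20 0 [99. 99. 99.] [-99. -99. -99.] | 
25 0 [99. 99. 99.] [-99. -99. -99.] | 25 0 [99. 99. 99.] [-99. -99. -99.] | 
30 14 [ -5. -56.  28.] [ 12. -50.  32.] | 30 13 [-5. 38. 28.] [12. 47. 32.] | 
35 12 [-11. -58.  33.] [ 13. -48.  37.] | 35 10 [-8. 41. 33.] [13. 49. 37.] | 
40 13 [ -7. -56.  38.] [ 13. -51.  41.] | 40 12 [-5. 39. 38.] [13. 51. 42.] | 
45 14 [ -7. -56.  43.] [ 12. -49.  46.] | 45 13 [-6. 39. 43.] [12. 48. 47.] | 
50 13 [ -7. -55.  49.] [ 13. -51.  52.] | 50 11 [-5. 40. 48.] [13. 53. 52.] | 
55 12 [ -7. -60.  53.] [ 13. -50.  57.] | 55 9 [-6. 41. 53.] [13. 48. 56.] | 
60 14 [ -8. -58.  58.] [ 12. -54.  61.] | 60 14 [-8. 40. 58.] [13. 51. 62.] | 
65 16 [ -8. -62.  63.] [ 13. -52.  67.] | 65 10 [-4. 40. 64.] [12. 47. 67.] | 
70 17 [ -9. -61.  69.] [ 15. -54.  72.] | 70 12 [-6. 36. 68.] [12. 48. 72.] | 

20 0 [99. 99. 99.] [-99. -99. -99.] | 20 0 [99. 99. 99.] [-99. -99. -99.] | 
25 0 [99. 99. 99.] [-99. -99. -99.] | 25 2 [ 4. 20. 27.] [10. 23. 27.] | 
30 21 [ -8. -33.  28.] [ 12. -29.  32.] | 30 21 [-6. 17. 28.] [11. 25. 32.] | 
35 21 [ -9. -31.  33.] [ 12. -27.  37.] | 35 16 [-5. 17. 33.] [12. 25. 37.] | 
40 25 [ -9. -32.  38.] [ 11. -26.  42.] | 40 20 [-5. 16. 38.] [12. 25. 42.] | 
45 21 [ -8. -31.  43.] [ 12. -27.  47.] | 45 20 [-5. 18. 43.] [12. 26. 47.] | 
50 21 [ -8. -33.  48.] [ 11. -28.  52.] | 50 17 [-4. 16. 48.] [12. 24. 52.] | 
55 20 [ -6. -33.  53.] [ 12. -29.  57.] | 55 18 [-1. 16. 53.] [12. 23. 57.] | 
60 23 [ -9. -35.  58.] [ 12. -28.  62.] | 60 12 [-0. 17. 58.] [12. 26. 62.] | 
65 23 [ -8. -36.  63.] [ 12. -24.  67.] | 65 18 [ 0. 16. 63.] [12. 32. 67.] | 
70 20 [ -8. -38.  68.] [ 11. -32.  72.] | 70 7 [ 0. 17. 68.] [13. 32. 71.] |
```

View pics/s3.png

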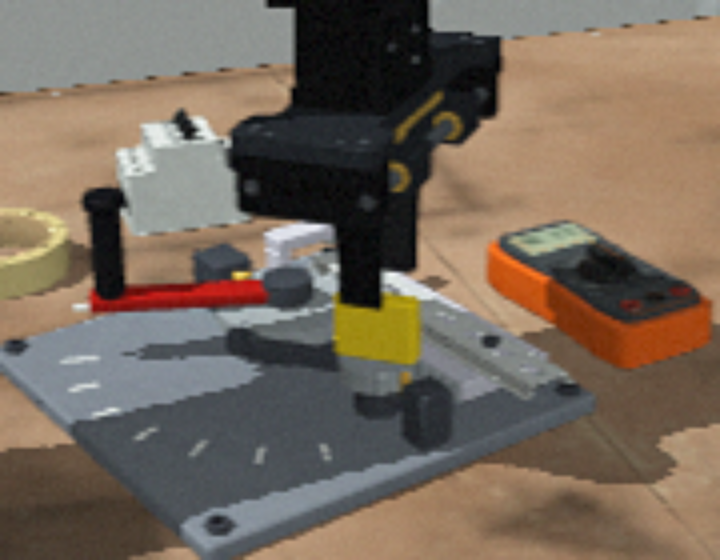

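The picture and depth agree that the real fingertips are about 27 mm above the reported TCP, with lateral offsets of 2 mm or less. I'll allow for that by aiming for tips at about 55 mm, which is a reported z of about 28 mm.

Request:
apply_moves([
  [0,0,0,-1,0,0,0.3],
  [0,0,0,-1,0,5,0.3],
  [0,0,0,-1,0,10,0.3],
  [0,0,0,-1,0,15,0.3],
  [0,0,0,-1,0,20,0.3],
  [0,0,0,-1,0,25,0.3],
  [0,0,0,-1,0,30,0.3],
  [0,0,0,-1,0,30,0.3],
])

```text
time: 4.48
ee_pos: [0.5706, 0.0234, 0.0264]
eef_rot: [0.339, 0.941, -0.0, -0.001]
ft_force: [-0.1, -0.2, 0.4]
width: 0.0569
grip_force: 0.0
```

Request:
apply_moves([
  [0,0,0,0,0,0,-1],
  [0,0,0,0,0,0,-1],
  [0,0,0,0,0,0,-1],
  [0,0,0,0,0,0,-1],
  [0,0,0,0,0,0,-1],
  [0,0,0,0,0,0,-1],
  [0,0,0,0,0,0,-1],
  [0,0,0,0,0,0,-1],
  [0,0,0,0,0,0,-1],
], force=40)

```text
time: 5.23
ee_pos: [0.571, 0.023, 0.0278]
eef_rot: [0.338, 0.941, -0.0, -0.0]
ft_force: [-2.5, -2.3, 2.9]
width: 0.0125
grip_force: 40.0
```

```bash
python3 - <<'E'
from m import *
s=r.read_state(); print(s)
c=r.camera("side"); cv2.imwrite("pics/s4.png",cv2.resize(c["pixels"][150:290,160:340,::-1],None,fx=4,fy=4))
E
```

```text
{'time': 5.2333, 'joint_positions': array([-0.4844245 ,  0.39020944,  0.43840123,  1.80768216, -0.19425714,
        0.98693941,  0.91309596]), 'joint_vel': array([-8.99165920e-05, -1.67378865e-03, -1.26771375e-03, -1.04514251e-03,
       -2.99793650e-04, -3.15109024e-04, -4.13575917e-04]), 'joint_torque': array([ -0.78244038, -53.86928558,   6.21593624, -33.22511673,
        -0.96389607,  -0.85326327,  -0.49264697]), 'ee_pos': array([0.57104187, 0.02296185, 0.02778872]), 'eef_rot': array([ 3.38454425e-01,  9.40982688e-01, -3.41849135e-04, -2.55954519e-04]), 'ft_force': array([-2.49466163, -2.34364341,  2.8806001 ]), 'torque': array([-0.4682982 ,  0.63190333,  0.46222499]), 'grip_force': 40.000835470855236, 'width': 0.012544318518318298}
```

View pics/s4.png

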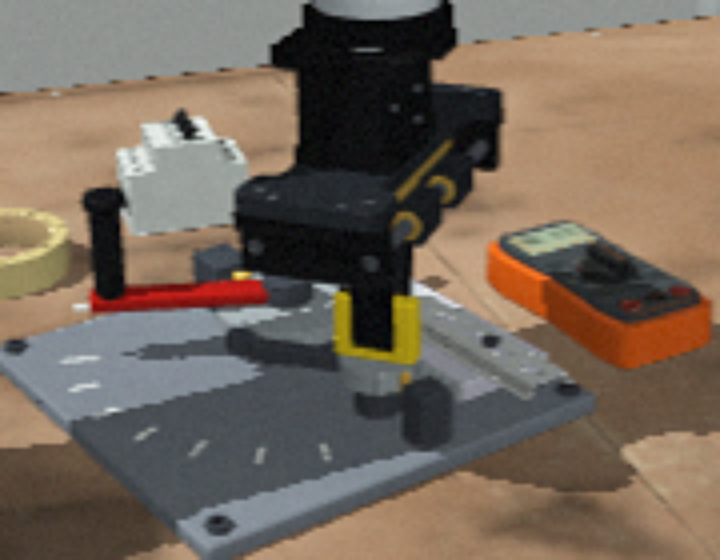

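The fingers are now either side of the bar, gripping it at 12.5 mm with 40 N. Next I turn it 0.9 rad anticlockwise.

Request:
apply_moves([
  [0,0,-0.07,0,0,0,-1],
  [0,0,-0.14,0,-0.3,0,-1],
  [0,0,-0.21,0,-0.5,0,-1],
  [0,0,-0.28,-0.1,-0.7,0,-1],
  [0,0,-0.35,-0.2,-0.9,0,-1],
  [0,0,-0.42,-0.3,-1,0,-1],
  [0,0,-0.49,-0.3,-1.2,0,-1],
  [0,0,-0.56,-0.4,-1.3,0,-1],
  [0,0,-0.63,-0.5,-1.5,0,-1],
  [0,0,-0.7,-0.6,-1.6,0,-1],
  [0,0,-0.77,-0.7,-1.7,0,-1],
  [0,0,-0.84,-0.9,-1.9,0,-1],
  [0,0,-0.9,-1,-2,0,-1],
  [0,0,-0.9,-1,-2,0,-1],
  [0,0,-0.9,-1,-2,0,-1],
])

```text
time: 6.53
ee_pos: [0.5714, 0.0249, 0.0278]
eef_rot: [-0.106, 0.994, 0.002, 0.001]
ft_force: [1.6, 10.3, -1.5]
width: 0.0128
grip_force: 40.0
```

```bash
python3 - <<'E'
from m import *
s=r.read_state(); print(s["joint_positions"].round(2),s["torque"],s["ft_force"]); M=R.from_quat(s["eef_rot"]).as_matrix(); print("tool y",np.degrees(np.arctan2(M[1,1],M[0,1])))
E
```

```text
[-0.35  0.37  0.27  1.8  -0.12  0.98  1.76] [ 2.0521876  -0.21572337 -0.02356739] [ 1.59394305 10.27192951 -1.52572426]
tool y 102.14304445831144
```

Request:
apply_moves([
  [0,0,0,0,0,0,-0.5],
  [0,0,0,0,0,0,-0.5],
  [0,0,0,0,0,0,-0.5],
  [0,0,0,0,0,0,-0.5],
  [0,0,0,0,0,-10,-0.4],
  [0,0,0,0,0,-25,-0.4],
  [0,0,0,0,0,-50,-0.2],
  [0,0,0,0,0,-85,0],
  [0,0,0,0,0,-110,0.2],
  [0,0,0,0,0,-110,0.2],
])

```text
time: 7.37
ee_pos: [0.5739, 0.021, 0.1442]
eef_rot: [-0.104, 0.995, 0.0, 0.004]
ft_force: [0.4, 0.3, 0.3]
width: 0.0447
grip_force: 0.0
```

```bash
python3 - <<'E'
from m import *
c=r.camera("side"); m=yellow(c); ce,s,L=cen(m); v,u=np.nonzero(L); Y=cloud(c,np.c_[u,v]); q=Y[(Y[:,2]>.045)&(abs(Y[:,0]-.57)<.04)&(abs(Y[:,1]-.02)<.04)]
e=np.linalg.eigh(np.cov(q[:,:2].T)); print("bar side",s,np.degrees(np.arctan2(e[1][1,1],e[1][0,1])),q.mean(0))
s=r.read_state(); print(s["ee_pos"])
p=np.array([.4483,.1308])
print(rel([*p,.138],102,s), rel([*p,.045],102,s))
E
```

```text
bar side [244 221  20  21 316] -168.66945883566723 [0.56779669 0.01733033 0.06376792]
[0.57282894 0.02105622 0.14142711]
(array([-0.   ,  0.006, -0.001]), array([ 99.1, 133.2,   2.8])) (array([-0.   ,  0.006, -0.001]), array([ 99.7, 133.2,  95.8]))
```

Request:
apply_moves([
  [0,0,0,20,25,0,0.2],
  [0,0,0,40,52,0,0.2],
  [0,0,0,60,80,0,0.2],
  [0,0,0,80,107,0,0.2],
  [0,0,0,99,133,2,0.2],
  [0,0,0,99,133,2,0.2],
  [0,0,0,99,133,2,0.2],
  [0,0,0,99,133,2,0.2],
])

```text
time: 8.08
ee_pos: [0.4465, 0.1302, 0.1355]
eef_rot: [-0.104, 0.995, -0.0, -0.0]
ft_force: [0.0, -0.7, 0.4]
width: 0.0523
grip_force: 0.0
```

```bash
python3 - <<'E'
from m import *
s=r.read_state(); print(s["ee_pos"]); print(rel([.4483,.1308,.045],102,s))
c=r.camera("side"); cv2.imwrite("pics/s5.png",cv2.resize(c["pixels"][120:260,120:300,::-1],None,fx=4,fy=4))
E
```

```text
[0.44646997 0.13024877 0.13554138]
(array([-0.   , -0.   , -0.001]), array([-1.9,  0.2, 90.5]))
```

View pics/s5.png

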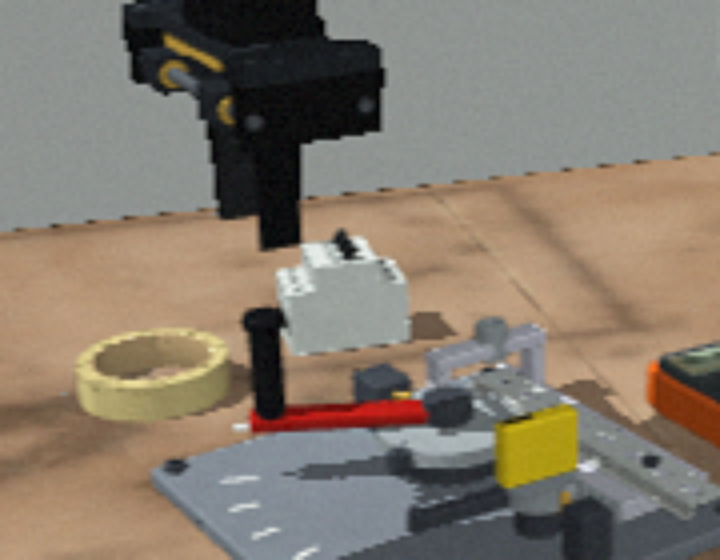

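The knob's arm has swung clear and the fingers straddle the post from above. I'll lower and grip.

Request:
apply_moves([
  [0,0,0,-3,0,15,0.2],
  [0,0,0,-3,0,30,0.2],
  [0,0,0,-3,0,45,0.2],
  [0,0,0,-3,0,60,0.2],
  [0,0,0,-3,0,75,0.2],
  [0,0,0,-3,0,85,0.2],
  [0,0,0,-3,0,93,0.2],
  [0,0,0,-3,0,93,0.2],
])

```text
time: 8.8
ee_pos: [0.4488, 0.1305, 0.0413]
eef_rot: [-0.104, 0.995, -0.0, -0.001]
ft_force: [-0.5, -0.4, -0.1]
width: 0.0521
grip_force: 0.0
```

Request:
apply_moves([
  [0,0,0,0,0,0,-1],
  [0,0,0,0,0,0,-1],
  [0,0,0,0,0,0,-1],
  [0,0,0,0,0,0,-1],
  [0,0,0,0,0,0,-1],
  [0,0,0,0,0,0,-1],
  [0,0,0,0,0,0,-1],
  [0,0,0,0,0,0,-1],
], force=30)

```text
time: 9.47
ee_pos: [0.4496, 0.1313, 0.0431]
eef_rot: [-0.104, 0.995, 0.0, 0.0]
ft_force: [-1.1, -2.1, 3.9]
width: 0.0215
grip_force: 29.6
```

```bash
cat > arc.py <<'E'
from m import *
import sys
# arc about pivot: radius 100, start dir a0; tool-frame shifts for lever angles
s=r.read_state(); C=R.from_quat(s["eef_rot"]); p=s["ee_pos"]; a0=np.radians(166.9); a=float(sys.argv[1])
f=lambda t:.1*np.array([np.cos(a0+t),np.sin(a0+t),0])
print("pos",p,"F",s["ft_force"].round(1),"w",s["width"],s["grip_force"])
for t in map(float,sys.argv[2:]): print(t,(C.inv().apply(f(t)-f(a))*1000).round(1))
E
python3 arc.py 0 .07 .14 .21 .28 .35 .42
```

```text
pos [0.4496265  0.13132005 0.04306528] F [-1.1 -2.1  3.9] w 0.02145682862928577 29.612347866714117
0.07 [ 2.7 -6.4 -0. ]
0.14 [  5.  -13.1  -0. ]
0.21 [  6.8 -19.8  -0. ]
0.28 [  8.2 -26.7  -0. ]
0.35 [  9.  -33.6  -0. ]
0.42 [  9.4 -40.6  -0. ]
```

Request:
apply_moves([
  [0,0,0,0,0,0,-1],
  [0,0,0,0,0,0,-1],
  [0,0,0,0,0,0,-1],
  [0,0,0,0,0,0,-1],
])

```text
time: 9.8
ee_pos: [0.4496, 0.1313, 0.043]
eef_rot: [-0.104, 0.995, 0.0, 0.0]
ft_force: [-0.8, -2.1, 5.3]
width: 0.0215
grip_force: 29.6
```

```bash
python3 - <<'E'
from m import *
s=r.read_state(); p=s["ee_pos"]; print(s["width"],s["ft_force"],s["torque"])
c=r.camera("side"); y=np.radians(102); Y=np.array([np.cos(y),np.sin(y)]); X=np.array([np.sin(y),-np.cos(y)])
u,v=np.mgrid[150:240,160:230]; uv=np.c_[u.ravel(),v.ravel()]; P=cloud(c,uv); col=c["pixels"][uv[:,1],uv[:,0]].max(1)
q=P[:,:2]-p[:2]; a=np.c_[q@X,q@Y,P[:,2]]*1000
for z in range(56,130,6):
    b=a[(abs(a[:,2]-z)<3)&(col<70)&(abs(a[:,0])<40)&(abs(a[:,1])<60)]; print(z,len(b),np.percentile(b,[5,50,95],axis=0).round(0)[:,:2].tolist() if len(b) else "")
cv2.imwrite("pics/s6.png",cv2.resize(c["pixels"][150:250,140:270,::-1],None,fx=6,fy=6))
E
```

```text
0.021477619626000224 [-0.76911457 -2.1374379   5.25315641] [-0.37642533  0.12804175 -0.01232181]
56 16 [[-12.0, -11.0], [-6.0, -9.0], [0.0, -4.0]]
62 17 [[-13.0, -11.0], [-8.0, -8.0], [1.0, -6.0]]
68 8 [[-13.0, -19.0], [-10.0, -7.0], [2.0, -2.0]]
74 38 [[-13.0, -22.0], [-6.0, -20.0], [8.0, 4.0]]
80 35 [[-14.0, -22.0], [-7.0, -19.0], [8.0, 14.0]]
86 37 [[-13.0, -22.0], [-6.0, -20.0], [9.0, 4.0]]
92 34 [[-14.0, -23.0], [-9.0, -20.0], [8.0, 3.0]]
98 33 [[-13.0, -24.0], [-7.0, -22.0], [8.0, 3.0]]
104 34 [[-14.0, -25.0], [-4.0, -23.0], [9.0, -4.0]]
110 39 [[-16.0, -26.0], [-9.0, -24.0], [7.0, 12.0]]
116 14 [[-15.0, -6.0], [-10.0, 10.0], [-7.0, 18.0]]
122 3 [[-10.0, 7.0], [-9.0, 10.0], [-7.0, 11.0]]
128 0
```

View pics/s6.png

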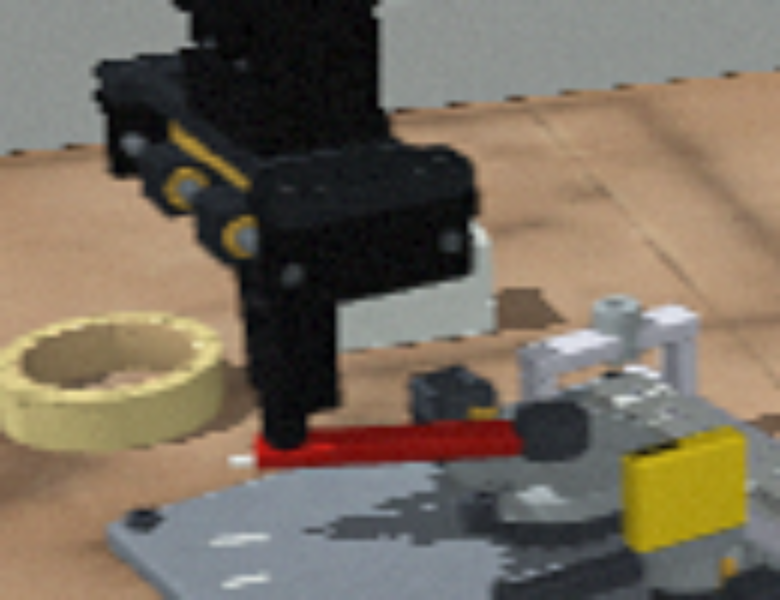

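The fingers hold the post just above the red arm, and the latch bar is still in its turned position. Next is the first click.

Request:
apply_moves([
  [0,0,0,1.4,-3.2,0,-1],
  [0,0,0,2.7,-6.4,0,-1],
  [0,0,0,3.9,-9.7,0,-1],
  [0,0,0,5,-13.1,0,-1],
  [0,0,0,5.9,-16.4,0,-1],
  [0,0,0,6.8,-19.8,0,-1],
  [0,0,0,7.5,-23.2,0,-1],
  [0,0,0,8.2,-26.7,0,-1],
  [0,0,0,8.2,-26.7,0,-1],
  [0,0,0,8.2,-26.7,0,-1],
], force=40)

```text
time: 10.68
ee_pos: [0.4452, 0.1067, 0.0429]
eef_rot: [-0.106, 0.994, 0.002, -0.001]
ft_force: [-8.7, 10.0, 9.2]
width: 0.0214
grip_force: 39.9
```

```bash
cat >> arc.py <<'E'
# measured lever angle from displacement since grasp (post0 -> fixed circle)
p0=np.array([.4496,.1313]); post=.1*np.array([np.cos(a0),np.sin(a0)])+(p[:2]-p0)
print("lever angle",np.arctan2(post[1],post[0])%(2*np.pi)-a0,"radius",np.linalg.norm(post))
E
python3 arc.py .28 .32 .36 .40 .44 .48 .52 .56; python3 arc.py .56 .60 .64 .68 .72 .76 .80 .84 .86
```

```text
pos [0.44524539 0.10673856 0.04285269] F [-8.7 10.   9.2] w 0.021447395049590864 39.90643047927733
0.32 [ 0.6 -4.  -0. ]
0.36 [ 1.  -7.9 -0. ]
0.4 [  1.2 -11.9  -0. ]
0.44 [  1.3 -15.9  -0.1]
0.48 [  1.2 -19.9  -0.1]
0.52 [  1.  -23.9  -0.1]
0.56 [  0.6 -27.9  -0.1]
lever angle 0.24727254409341004 radius 0.1017698788301915
pos [0.44524539 0.10673856 0.04285269] F [-8.7 10.   9.2] w 0.021447395049590864 39.90643047927733
0.6 [-0.6 -4.  -0. ]
0.64 [-1.3 -7.9 -0. ]
0.68 [ -2.1 -11.8  -0. ]
0.72 [ -3.2 -15.7  -0.1]
0.76 [ -4.3 -19.5  -0.1]
0.8 [ -5.7 -23.3  -0.1]
0.84 [ -7.1 -27.   -0.1]
0.86 [ -7.9 -28.8  -0.1]
lever angle 0.24727254409341004 radius 0.1017698788301915
```

Request:
apply_moves([
  [0,0,0,0,-4,0,-1],
  [0,0,0,0,-8,0,-1],
  [0,0,0,0,-12,0,-1],
  [0,0,0,-0.5,-16,0,-1],
  [0,0,0,-0.5,-20,0,-1],
  [0,0,0,-1,-24,0,-1],
  [0,0,0,-1,-28,0,-1],
  [0,0,0,-1,-28,0,-1],
  [0,0,0,-1,-28,0,-1],
])

```text
time: 11.43
ee_pos: [0.4512, 0.0791, 0.0424]
eef_rot: [-0.106, 0.994, 0.001, -0.002]
ft_force: [-10.7, 10.1, 9.3]
width: 0.0213
grip_force: 40.1
```

```bash
python3 arc.py .56 .84|egrep "pos|lever"
```

```text
pos [0.45119075 0.07907134 0.04236781] F [-10.7  10.1   9.3] w 0.021286433376748185 40.05124516770593
lever angle 0.5279425282509913 radius 0.10026442113447859
```

Request:
apply_moves([
  [0,0,0,-0.6,-4,0,-1],
  [0,0,0,-1.3,-8,0,-1],
  [0,0,0,-2.1,-12,0,-1],
  [0,0,0,-3.2,-15.7,0,-1],
  [0,0,0,-4.3,-19.5,0,-1],
  [0,0,0,-5.7,-23.3,0,-1],
  [0,0,0,-5.7,-23.3,0,-1],
  [0,0,0,-5.7,-23.3,0,-1],
])

```text
time: 12.1
ee_pos: [0.462, 0.0573, 0.0422]
eef_rot: [-0.106, 0.994, 0.001, -0.002]
ft_force: [-9.0, 8.3, 4.7]
width: 0.0213
grip_force: 40.1
```

```bash
python3 arc.py .8 .84 .86 .88
```

```text
pos [0.46202806 0.05725203 0.04218575] F [-9.   8.3  4.7] w 0.021255492225743702 40.077859566190455
0.84 [-1.5 -3.7 -0. ]
0.86 [-2.3 -5.6 -0. ]
0.88 [-3.1 -7.4 -0. ]
lever angle 0.772521524426633 radius 0.09929762085366473
```

Request:
apply_moves([
  [0,0,0,-0.8,-2,0,-1],
  [0,0,0,-1.6,-4,0,-1],
  [0,0,0,-2.5,-6,0,-1],
  [0,0,0,-2.5,-6,0,-1],
  [0,0,0,-2.5,-6,0,-1],
  [0,0,0,-2.5,-6,0,-1],
  [0,0,0,-2.5,-6,0,-1],
  [0,0,0,-2.5,-6,0,-1],
])

```text
time: 12.77
ee_pos: [0.4651, 0.0525, 0.0421]
eef_rot: [-0.106, 0.994, 0.002, -0.002]
ft_force: [-11.3, 10.9, 7.2]
width: 0.0209
grip_force: 40.0
```

```bash
python3 arc.py .86; python3 - <<'E'
from m import *
c=r.camera("top")
h=cv2.cvtColor(c["pixels"],cv2.COLOR_RGB2HSV); m=cv2.inRange(h,(0,150,60),(6,255,255))|cv2.inRange(h,(174,150,60),(180,255,255))
m[:215]=0;m[300:]=0;m[:,:250]=0;m[:,360:]=0
ce,s,L=cen(m); v,u=np.nonzero(L); P=onplane(c,np.c_[u,v],.054)[:,:2]; e=np.linalg.eigh(np.cov(P.T))[1][:,1]
print("red",s,P.mean(0)); 
for a in (np.degrees(np.arctan2(e[1],e[0])),): print("lever dir",a%180,"-> angle",np.radians((a%180)+180-166.9))
# neighbours moved?
t=np.load("top0.npy",allow_pickle=True).item()
for n,(a,b,x,y) in dict(tape=(270,325,170,222),breaker=(212,262,155,190),meter=(128,175,238,308)).items():
    d=cv2.absdiff(c["pixels"][a:b,x:y],t["pixels"][a:b,x:y]).max(2); print(n,np.median(d),(d>40).mean())
E
```

```text
pos [0.46510289 0.05249303 0.04208505] F [-11.3  10.9   7.2] w 0.020852961919015995 40.049435423875934
lever angle 0.829591199652457 radius 0.09929073258491315
red [281 235  17  18 128] [0.51259855 0.08738893]
lever dir 35.996682951860265 -> angle 0.8568987693177302
tape 5.0 0.0
breaker 6.0 0.11542857142857142
meter 6.0 0.19300911854103345
```

The lever reads 0.83 rad from the TCP and 0.86 from the picture. That is at the third notch (0.84), well clear of the fourth crest (0.98). I'm handing in while still holding it.

```bash
python3 -c "
from h import *
s=r.read_state(); print(s['time'],s['ee_pos'],abs(s['joint_vel']).max()); print(r.close_job())"
```

```text
12.8167 [0.46513224 0.0524758  0.04210575] 0.0015462235437434869
the job is handed in; nothing more can be done
None
```

Job handed in at 12.8 s: the latch knob was turned about 0.9 rad anticlockwise, past its detent, and left there, and the lever is held steady at the third click (about 0.84 rad). No contact with the tape, breaker or meter was seen; the image check was clean for the tape, and I put the differences at the other two down to arm shadow without confirming it.

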